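# Dispense one lens cap and slide it aside

### The job

Press the plunger of the lens-cap dispenser all the way down once and let it come back up, so that a single cap comes out of the mouth onto the plate. Then, with a fingertip, push that cap sideways along the plate to the end wall of the pocket that is still empty, sliding it and not lifting it. Leave the cap in the other pocket, the caps in the magazine and everything else on the bench as they are.

Things in the scene. Friction and masses are not known exactly. Their poses are not given: they have to be found in the camera images.
- dispenser: Fixed lens-cap dispenser, 169 mm deep, 272 mm wide. Origin on the bench under the magazine's centre; x to the rear (away from the mouth), y left along the run-out plate, z up. Front to rear: aluminium run-out plate; clear square magazine (53 x 53 mm outside, 60 mm high, open top) with four stacked caps; grey drive housing (58 x 53 mm, 60 mm high) with the plunger on top.
- lane (a point): Middle of the run-out plate's top, 10 mm above the bench; x = -52 mm, y = 0 in the dispenser's frame. The lane runs straight along the dispenser's y: 51 mm wide between a front rail (6 mm thick) and a rear rail (5 mm thick), both 15 mm high above the bench, and 260 mm long between two end walls 6 mm thick, 18 mm high above the bench.
- mouth (a point): Middle of the magazine's mouth at plate level (x = -26.5 mm, y = 0 in the dispenser's frame), a slot 12.5 mm high opening to -x on the lane. Pressing the plunger drives a blade that pushes the lowest cap out; at full stroke the cap lies wholly on the lane, centre near x = -51 mm, y = 0. The blade goes back as the plunger rises.
- plunger (a joint): travel of the plunger in m: 0 up (at rest), 0.025 fully down at its stop. A spring returns it by itself (about 3 N to start, 8 N fully down, plus some damping); the blade moves 2.08 times as far as the plunger.
- plunger_top (a point): centre of the top face of the plunger's black round head (32 mm diameter, 8 mm thick), 93 mm above the bench at rest; at x = +55 mm, y = 0 in the dispenser's frame; it goes straight down by up to 25 mm.
- free_pocket: the empty pocket: a point on the run-out plate (10 mm above the bench) at the centre of where the cap lies when it is against the end wall; x = -52 mm, y = +110 or -110 mm in the dispenser's frame. It is a small flat dark round mark 14 mm across without height (both pockets have one, the parked cap hides the other); it is at one end of the lane and changes ends from run to run. Only its position matters.
- parked_cap: black plastic lens cap, a plain flat disc 40 mm in diameter and 10 mm thick, about 20 g (14 to 28 g); origin at the centre of its underside. It already lies in the other pocket, at the opposite end of the lane from the empty one, and must stay there.
- cap1: black plastic lens cap, a plain flat disc 40 mm in diameter and 10 mm thick, about 20 g (14 to 28 g); origin at the centre of its underside. The lowest in the magazine, resting on the base plate (underside 10 mm above the bench): the one that comes out.
- cap2: black plastic lens cap, a plain flat disc 40 mm in diameter and 10 mm thick, about 20 g (14 to 28 g); origin at the centre of its underside. Second from below in the magazine; drops by one place when the blade goes back.
- cap3: black plastic lens cap, a plain flat disc 40 mm in diameter and 10 mm thick, about 20 g (14 to 28 g); origin at the centre of its underside. Third from below in the magazine.
- cap4: black plastic lens cap, a plain flat disc 40 mm in diameter and 10 mm thick, about 20 g (14 to 28 g); origin at the centre of its underside. Top one of the stack in the magazine, its top about 50 mm above the bench at the start.
- barrel_a: bystander: loose upright dark steel lens barrel, 32 mm diameter, 34 mm high; stands behind the rear rail beside the magazine, on either side. Origin at the centre of its underside.
- barrel_b: bystander: loose upright dark steel lens barrel, 26 mm diameter, 40 mm high; on the other side of the magazine. Origin at the centre of its underside.
- driver: bystander: loose screwdriver 150 mm long lying in front of the front rail, roughly along the lane.
- alcohol: bystander: loose white plastic bottle, 52 mm diameter, 120 mm high, to the robot's right.
- swabs: bystander: loose clear jar, 60 mm diameter, 75 mm high, to the robot's left.
- scanner: bystander: loose black hand-held code scanner, about 190 x 62 x 42 mm, lying to the robot's left.
- mouse: bystander: loose black computer mouse, 105 x 60 x 34 mm, to the robot's right.
Mind the look-alikes: they are no part of the job. Leave any red look-alike of the cap4 alone.

How it is judged:
By the outcome, as a careful person would: the job done as asked, in the order asked, and still so for the second after the job is handed in, with the robot touching nothing.
It also fails if it takes over 40 s, if anything falls off the work surface, if the arm or the gripper's body presses on something with over 40 N, if the wrist force passes 120 N, or if a joint passes its speed limit or range.

### The arm

A 6-joint arm with a two-finger parallel gripper is mounted at the origin on the work surface. World frame = base frame: x ahead of the robot, y to its left, z up, the work surface at z = 0. Lengths are in m, angles in rad, forces in N, time in s.
With the tool pointing down it reaches from about 0.4 to 0.825 m from the base axis. Payload 7 kg.
Tool frame: the origin (TCP) lies on the centre line of the jaws, within the pads' length; the fingertips stand 25 mm ahead of it and the grasp point (between the pads) lies 6 mm ahead of it; z points along the fingers, y is the line along which they close (so a half turn about z gives the same grasp; the last joint's range is limited). The gripper opens to 88 mm and grips with 3 to 60 N. Pads are 19 mm wide; open, the fingers measure 130 mm over their backs; the gripper's body (78 mm by 193 mm) begins 47 mm behind the grasp point.
Start: joints at [-0.969, 0.359, 0.012, 0, -1.224, -0.288], TCP at [0.208, -0.642, 0.252] pointing down, gripper open.
Joint ranges: [-3.07, 3.07], [-1.43, 2.12], [-1.02, 1.25], [-3.03, 1.67], [-3.05, -0], [-3.03, 3.03]. Speed limits (rad/s): [2.39, 2.39, 3.01, 3.14, 3.14, 3.14].

### API

Orientations are given as [roll, pitch, yaw] about the fixed x, y, z axes, in that order (R = Rz(yaw) Ry(pitch) Rx(roll)).
In Python, from station import readout, vision, arm gives the robot as it stands. The module is installed in compiled form; this text tells all that it offers.
- The arm moves only by the tool carry_out, never from a script. Its argument "commands" is a list of rows, each an object with "dp": the shift along the tool's x, y, z in m, a list of three; "rotation": the turn, a rotation vector about the tool's x, y, z in degrees, a list of three. In form: [{"dp": [dx, dy, dz], "rotation": [wx, wy, wz]}, ...]. A call has 1 to 8 rows; each row shifts and turns the commanded pose from where the row before left it, along the tool's axes as they then stand; what a row does not reach is not made up. A row lasts 1/8 s, in which the tool goes at most 62.5 mm and 10.7 degrees, less where a joint would pass 70% of its speed; a pose out of reach is approached as far as the arm can. A call with a gripper value outside its range is refused whole. "grip" is the finger opening in m, from 0 to 0.0876, set as the call begins (left out, the last holds). The fingers move at their own pace and stop on an object; "force" is the grip in N (left out, the last holds). Time passes only in rows, so rows that do not move let the fingers close. It gives the time, the measured TCP pose, the force, the opening and the grip force at its end, in the units of the state.
- readout.get_state(): the state, without advancing time (a new reading comes with each control period).
- vision.grab_frame(name): name is "scene" or "top" or "wrist"; returns (picture, depth): 384x512x3 uint8, red, green, blue; 384x512 float32, m along the optical axis (not along the pixel's ray), 0 where there is no reading.
- vision.calibration(name): a dict with "fovy" (degrees; the focal length in pixels is half the picture's height over the tangent of half this angle, whatever the lens; pixels are square), "cx", "cy" (the principal point, pixels), "origin" and "attitude" of the camera in the world; the wrist camera has in their place "mount" (4x4, takes a point from camera to tool coordinates, whose origin is the TCP and whose axes are the flange's). Camera axes: x right, y down, z forward; pixel columns grow to the right and rows downward; lengths in m; the calibration is good to about 2 mm. A picture is of the moment at which its call begins: read the wrist's pose just before it. calibration takes no time and is no camera call.
- arm.job_done(): hands the job in; it is judged then, once.
Trained networks look in the newest picture that a camera, given by its name, has taken for a name from the list of things; names that differ only in an ending like _2 or _b are one class to them, and where a whole thing is asked for, a point or a joint stands for the part that bears it (a point fixed in the world has none). Each returns a list of dicts, best first, with "score" (0 to 1); they miss things now and then, are a little off and sometimes report something else, mostly with a low value. They report only what shows in the picture. A call takes as long as a camera call. They do not tell look-alikes from the thing itself.
- vision.trace(label, camera): "pixels" (384x512 bool, what is visible of it) and "position" ([row, column] in pixels, amid what is visible of it).
The state is a dict: "t": time; "q": joint angles; "qd": joint speeds; "joint_efforts": joint torques, N m; "eef_pos": TCP position; "ee_rot": TCP orientation; "force": force on the tool from outside, world axes, zero at the start; "moment": the same for the moment, N m; "width": finger opening in m; "gripper_force": force on a finger pad.
Only numpy, scipy, OpenCV 4.12 (cv2) and the standard library are available. Lean on these libraries where they do the work, as an engineer would, in place of code of your own. Each camera call takes 0.05 s, during which the arm holds its last target. There are 200 camera calls.

## Working session

There is one attempt and no reset: what is moved stays moved. The work goes in short steps, Python scripts to look and compute and a tool call to move; the robot and the scene stay as the last step left them, time stands still between calls to the robot, and variables do not carry over. Pictures are saved under pics/ and viewed, at most 10 in all, crops included, and the job is handed in when it is done.

Besides the shell and the picture viewer there is one more tool, called after "Call:" by a JSON object that holds its "method" and its "body". carry_out: Moves the arm, as the interface text tells. Its arguments: {"type":"object","properties":{"commands":{"type":"array"},"grip":{"type":"number"},"force":{"type":"number"}},"required":["commands"]}

```bash
mkdir -p pics; cat > h.py <<'E'
import numpy as np, cv2
from station import readout, vision, arm
from scipy.spatial.transform import Rotation as R
def cal(n):
    c=vision.calibration(n); f=192/np.tan(np.radians(c["fovy"])/2)
    return c,f
def pose(n,st=None):
    c,f=cal(n)
    if "mount" in c:
        T=np.eye(4);T[:3,:3]=R.from_euler('xyz',st["ee_rot"]).as_matrix();T[:3,3]=st["eef_pos"]
        return c,f,T@np.array(c["mount"])
    T=np.eye(4);a=np.array(c["attitude"])
    T[:3,:3]=a if a.shape==(3,3) else (R.from_euler('xyz',a).as_matrix() if a.size==3 else R.from_quat(a).as_matrix())
    T[:3,3]=c["origin"];return c,f,T
def cloud(n,d,st=None):
    c,f,T=pose(n,st); v,u=np.mgrid[:384,:512]
    P=np.stack([(u-c["cx"])/f*d,(v-c["cy"])/f*d,d],-1)
    return P@T[:3,:3].T+T[:3,3]
def save(n,im,box=None,s=1):
    if box: im=im[box[0]:box[1],box[2]:box[3]]
    cv2.imwrite("pics/"+n,cv2.resize(im[...,::-1],None,fx=s,fy=s,interpolation=cv2.INTER_CUBIC))
E
python3 - <<'E'
from h import *
print(readout.get_state())
ims=[]
for n in("scene","top"):
    print(n,vision.calibration(n))
    im,d=vision.grab_frame(n); X=cloud(n,d); ims.append(im)
    print("bench z",np.median(X[...,2][d>0]))
    for l in("plunger_top","dispenser","free_pocket","parked_cap","cap4","barrel_a","driver"):
        for r in vision.trace(l,n)[:3]:
            m=r["pixels"]&(d>0); print(l,round(r["score"],2),np.round(r["position"]),m.sum(),np.round(np.median(X[m],0),4) if m.any() else 0)
print(vision.calibration("wrist"))
save("a.png",np.vstack([ims[0],ims[1]]),None,0.78)
save("top.png",ims[1],None,1.5)
E
```

```text
{'t': 0.0, 'q': array([-9.68896504e-01,  3.59395005e-01,  1.10711094e-02, -3.92258705e-04,
       -1.22408639e+00, -2.88100973e-01]), 'qd': array([-2.17760029e-03,  5.48594239e-04, -4.63414661e-05,  1.54976849e-04,
       -6.82384032e-05, -1.24574438e-03]), 'joint_efforts': array([ 1.29330406e-04, -5.82717454e+01,  2.93064559e+01,  6.99774563e+00,
        6.90743953e-03, -1.82547210e-04]), 'eef_pos': array([ 0.20821059, -0.64161716,  0.25061514]), 'ee_rot': array([ 3.13994043e+00, -1.05078283e-04, -2.82792731e+00]), 'force': array([-0.24902309, -0.39752154, -0.71276531]), 'moment': array([-0.01793354, -0.004082  ,  0.02388012]), 'gripper_force': 0.0, 'width': 0.0876006824094031}
scene {'fovy': 52.8277032434457, 'cx': 252.1953111417711, 'cy': 195.92259730487774, 'origin': array([ 0.94201106, -0.61010091,  0.76987336]), 'attitude': array([-2.31343134e+00,  6.06837184e-04,  6.03193673e-01])}
bench z 0.0025003607738552924
plunger_top 0.4 [200. 297.] 126 [0.6324 0.0515 0.0934]
dispenser 0.74 [208. 289.] 2342 [0.5683 0.0501 0.016 ]
parked_cap 0.21 [189. 244.] 283 [0.4485 0.0809 0.0187]
cap
[... 523 characters left out ...]
0515 0.0936]
cap4 0.46 [169. 228.] 143 [0.5784 0.0703 0.0508]
cap4 0.43 [180. 288.] 128 [ 0.5492 -0.108   0.0112]
barrel_a 0.6 [179. 263.] 58 [ 0.5573 -0.0316  0.0393]
barrel_a 0.55 [150. 198.] 70 [0.6284 0.1604 0.0336]
driver 0.61 [216. 230.] 183 [0.4404 0.0734 0.0242]
{'fovy': 68.5231910432421, 'cx': 261.92221013685423, 'cy': 195.08552482418847, 'mount': array([[ 1.11520612e-03, -9.69457344e-01, -2.45257447e-01,
         6.54991800e-02],
       [ 9.99999369e-01,  1.11494136e-03,  1.39923680e-04,
        -7.91503432e-04],
       [ 1.37797633e-04, -2.45257448e-01,  9.69457975e-01,
        -1.32939244e-01],
       [ 0.00000000e+00,  0.00000000e+00,  0.00000000e+00,
         1.00000000e+00]])}
```

View pics/top.png

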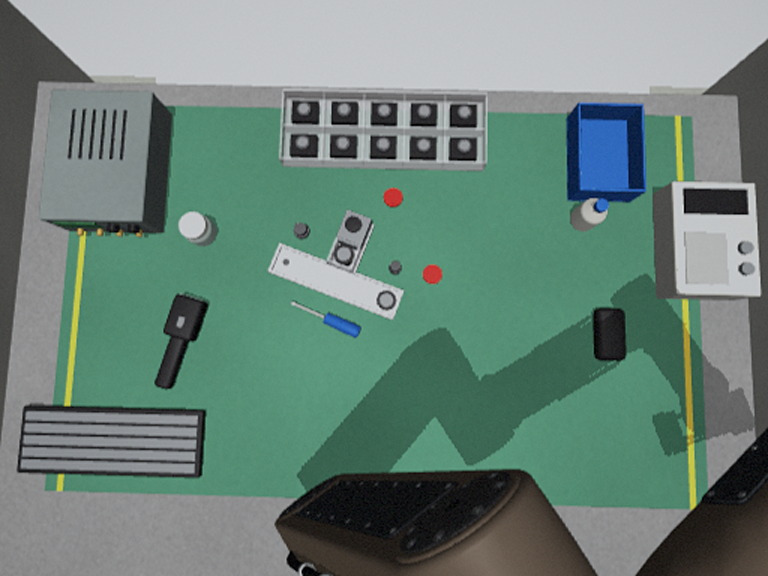

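```bash
python3 - <<'E'
from h import *
im,d=vision.grab_frame("scene"); save("sc.png",im,(130,290,180,380),4)
E
```

```text
(no output)
```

View pics/sc.png

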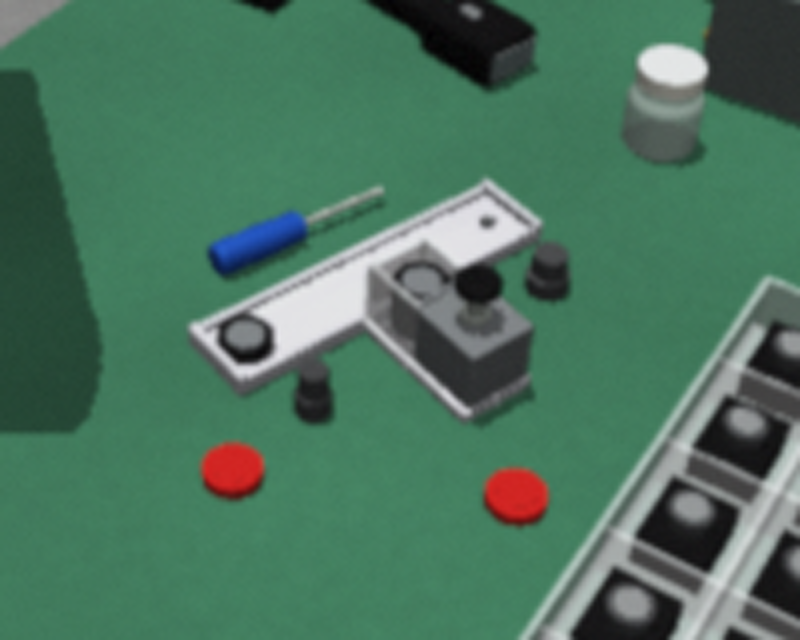

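The top view shows (in 1.5x pixels) the plunger head at (353,223), the magazine at (343,254), the dark mark of the empty pocket at (286,262) on the world +y end, and the parked cap at (386,300).

Things that could be mistaken for what I want:
- **Plunger:** the barrels at (301,230) and (396,267), and the tray items near (305,110).
- **Cap:** the red discs at (393,197) and (432,274), and the parked cap.

I choose the head on the grey housing as the plunger. The close crop confirms it at (478,285).

```bash
cat >> h.py <<'E'
def ray(n,px,z,st=None):   # px (col,row)
    c,f,T=pose(n,st); r=T[:3,:3]@np.array([(px[0]-c["cx"])/f,(px[1]-c["cy"])/f,1]); o=T[:3,3]
    return o+r*(z-o[2])/r[2]
E
python3 - <<'E'
from h import *
for n,mk,pk in(("top",(190.7,174.5),(257.3,200)),("scene",(180+487/4,130+221/4),(180+245/4,130+334/4))):
    im,d=vision.grab_frame(n); X=cloud(n,d)
    a=ray(n,mk,.01)[:2]; b=ray(n,pk,.02)[:2]; ax=(a-b)/np.linalg.norm(a-b)
    print(n,"mark",a,"parked",b,"dist",np.linalg.norm(a-b),"yaw",np.degrees(np.arctan2(ax[1],ax[0]))-90)
    c=(a+b)/2; xx=np.array([ax[1],-ax[0]]); print("lane",c,"plunger est",c+.107*xx)
    m=(X[...,2]>.087)&(X[...,2]<.1)&(np.hypot(X[...,0]-.631,X[...,1]-.0515)<.03)
    v,u=np.nonzero(m); print("head px",(u.min()+u.max())/2,(v.min()+v.max())/2,"mean cloud",X[m].mean(0),m.sum(), ray(n,(u.mean(),v.mean()),.093))
E
```

```text
top mark [0.56573627 0.19043197] parked [ 0.49088827 -0.01574271] dist 0.21934042790056002 yaw -19.95251379691824
lane [0.52831227 0.08734463] plunger est [0.62888968 0.05083182]
head px 235.0 149.0 mean cloud [0.63053032 0.05148339 0.09383642] 92 [0.63071875 0.05153789 0.093     ]
scene mark [0.56755883 0.19447413] parked [ 0.49387567 -0.01307321] dist 0.22023874490992545 yaw -19.545805590381974
lane [0.53071725 0.09070046] plunger est [0.6315513  0.05490251]
head px 299.5 200.5 mean cloud [0.63227213 0.05220229 0.0932105 ] 99 [0.63220288 0.05236696 0.093     ]
```

Call:
{"method": "carry_out", "body": {"commands": [{"dp": [0,0,0],"rotation": [0,0,9.44]},{"dp": [0,0,0],"rotation": [0,0,9.44]},{"dp": [0,0,0],"rotation": [0,0,9.44]},{"dp": [0,0,0],"rotation": [0,0,9.44]},{"dp": [-0.01,0.05,0],"rotation": [0,0,0]},{"dp": [-0.01,0.05,0],"rotation": [0,0,0]},{"dp": [-0.01,0.05,0],"rotation": [0,0,0]},{"dp": [-0.01,0.05,0],"rotation": [0,0,0]}], "grip": 0, "force": 20}}

```text
t: 1.95
eef_pos: [0.3143, -0.466, 0.2517]
ee_rot: [-3.141, 0.0, 2.796]
force: [1.1, 0.0, -0.3]
width: 0.0133
gripper_force: 0.0
```

Call:
{"method": "carry_out", "body": {"commands": [{"dp": [-0.01,0.05,0],"rotation": [0,0,0]},{"dp": [-0.01,0.05,0],"rotation": [0,0,0]},{"dp": [-0.01,0.05,0],"rotation": [0,0,0]},{"dp": [-0.01,0.05,0],"rotation": [0,0,0]},{"dp": [-0.01,0.05,0],"rotation": [0,0,0]},{"dp": [-0.01,0.05,0],"rotation": [0,0,0]},{"dp": [-0.01,0.05,0],"rotation": [0,0,0]},{"dp": [-0.01,0.05,0],"rotation": [0,0,0]}]}}

```text
t: 2.95
eef_pos: [0.525, -0.1164, 0.252]
ee_rot: [3.141, 0.001, 2.797]
force: [0.8, -0.8, 0.1]
width: 0.0005
gripper_force: 0.0
```

Call:
{"method": "carry_out", "body": {"commands": [{"dp": [-0.01,0.05,0],"rotation": [0,0,0]},{"dp": [-0.01,0.05,0.02],"rotation": [0,0,0]},{"dp": [-0.01,0.05,0.03],"rotation": [0,0,0]},{"dp": [-0.01,0.03,0.03],"rotation": [0,0,0]},{"dp": [0,0,0],"rotation": [0,0,0]},{"dp": [0,0,0],"rotation": [0,0,0]}]}}

```text
t: 3.7
eef_pos: [0.6229, 0.0377, 0.1718]
ee_rot: [-3.141, 0.0, 2.797]
force: [0.8, -0.3, 0.0]
width: 0.0005
gripper_force: 0.0
```

```bash
cat >> h.py <<'E'
Y=np.radians(-19.75); DX=np.array([np.cos(Y),np.sin(Y)]); DY=np.array([-np.sin(Y),np.cos(Y)])
def todp(p,st):
    r=R.from_euler('xyz',st["ee_rot"]).as_matrix(); return np.round(r.T@(np.array(p)-st["eef_pos"]),4)
E
python3 - <<'E'
from h import *
st=readout.get_state(); print(st["eef_pos"],st["ee_rot"],st["force"])
im,d=vision.grab_frame("wrist"); X=cloud("wrist",d,st)
m=(X[...,2]>.085)&(X[...,2]<.1)&(np.hypot(X[...,0]-.631,X[...,1]-.052)<.03)
v,u=np.nonzero(m); print(m.sum(),X[m].mean(0),X[m].min(0),X[m].max(0))
print("to plunger",todp([.631,.052,.123],st))
save("w1.png",im,None,1.5)
E
```

```text
[0.62289194 0.03768229 0.17177051] [-3.14127106e+00  3.67072607e-05  2.79674629e+00] [ 0.7529493  -0.31447543  0.03659021]
716 [0.6238709  0.05239665 0.09255672] [0.61446323 0.03628866 0.08560952] [0.63498883 0.0676975  0.09484945]
to plunger [-0.0028  0.0162  0.0488]
```

View pics/w1.png

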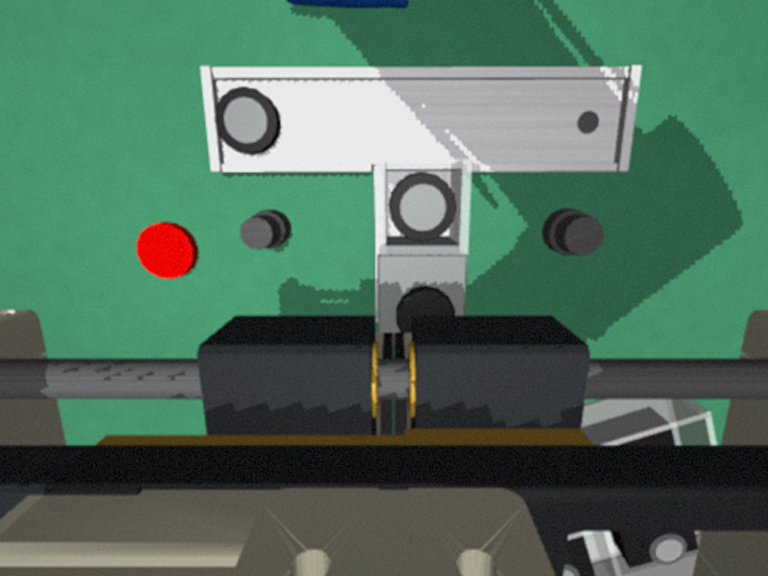

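The wrist view shows the plate level in the image, so the tool is aligned with the lane. The mark is at (588,122), the parked cap at (248,120), the magazine cap at (422,207) and the plunger head at (426,310), just ahead of the closed fingers. I'll move over the head and press.

Call:
{"method": "carry_out", "body": {"commands": [{"dp": [-0.003,0.016,0],"rotation": [0,0,0]},{"dp": [0,0,0.024],"rotation": [0,0,0]},{"dp": [0,0,0.022],"rotation": [0,0,0]},{"dp": [0,0,0],"rotation": [0,0,0]},{"dp": [0,0,0.005],"rotation": [0,0,0]},{"dp": [0,0,0.005],"rotation": [0,0,0]},{"dp": [0,0,0.004],"rotation": [0,0,0]},{"dp": [0,0,0.004],"rotation": [0,0,0]}]}}

```text
t: 4.75
eef_pos: [0.632, 0.052, 0.1088]
ee_rot: [3.14, 0.002, 2.797]
force: [-1.1, 0.8, 7.5]
width: 0.0006
gripper_force: 3.4
```

Call:
{"method": "carry_out", "body": {"commands": [{"dp": [0,0,0.004],"rotation": [0,0,0]},{"dp": [0,0,0.004],"rotation": [0,0,0]},{"dp": [0,0,0.003],"rotation": [0,0,0]},{"dp": [0,0,0.002],"rotation": [0,0,0]},{"dp": [0,0,0],"rotation": [0,0,0]}]}}

```text
t: 5.38
eef_pos: [0.632, 0.052, 0.0959]
ee_rot: [3.14, 0.002, 2.797]
force: [-1.1, 0.4, 7.8]
width: 0.0004
gripper_force: 3.6
```

Call:
{"method": "carry_out", "body": {"commands": [{"dp": [0,0,0.002],"rotation": [0,0,0]},{"dp": [0,0,0.001],"rotation": [0,0,0]},{"dp": [0,0,0.001],"rotation": [0,0,0]},{"dp": [0,0,0],"rotation": [0,0,0]}]}}

```text
t: 5.88
eef_pos: [0.6322, 0.052, 0.0931]
ee_rot: [3.14, 0.003, 2.797]
force: [-3.5, -0.4, 14.6]
width: 0.0005
gripper_force: 7.3
```

Call:
{"method": "carry_out", "body": {"commands": [{"dp": [0,0,0.001],"rotation": [0,0,0]},{"dp": [0,0,0],"rotation": [0,0,0]}]}}

```text
t: 6.12
eef_pos: [0.6324, 0.052, 0.093]
ee_rot: [3.14, 0.003, 2.797]
force: [-5.6, 0.0, 20.0]
width: 0.0004
gripper_force: 10.2
```

Call:
{"method": "carry_out", "body": {"commands": [{"dp": [0,0,-0.006],"rotation": [0,0,0]},{"dp": [0,0,-0.006],"rotation": [0,0,0]},{"dp": [0,0,-0.008],"rotation": [0,0,0]},{"dp": [0,0,-0.008],"rotation": [0,0,0]},{"dp": [0,0,-0.01],"rotation": [0,0,0]},{"dp": [0,0,-0.02],"rotation": [0,0,0]},{"dp": [0,0,-0.024],"rotation": [0,0,0]},{"dp": [0,0,0],"rotation": [0,0,0]}]}}

```text
t: 7.12
eef_pos: [0.6316, 0.052, 0.1735]
ee_rot: [3.14, 0.002, 2.796]
force: [-0.3, 0.2, -1.2]
width: 0.0007
gripper_force: 0.0
```

```bash
python3 - <<'E'
from h import *
st=readout.get_state(); print(st["eef_pos"],st["ee_rot"],st["force"])
im,d=vision.grab_frame("wrist"); X=cloud("wrist",d,st)
np.savez("w2.npz",im=im,d=d,X=X)
for r in vision.trace("cap1","wrist"): 
    m=r["pixels"]; v,u=np.nonzero(m); print(r["score"],r["position"],m.sum(),np.median(X[m],0))
save("w2.png",im,None,1.5)
E
```

```text
[0.63164205 0.05198899 0.17345318] [3.14017330e+00 1.80645929e-03 2.79642594e+00] [-0.2749214   0.24507333 -1.15159331]
0.87 [163.4, 93.6] 1252 [ 0.5492607  -0.10540629  0.00994631]
0.86 [78.8, 261.8] 1513 [0.53139135 0.08784166 0.01998485]
0.61 [132.9, 260.0] 1444 [0.57960269 0.0707262  0.04000043]
```

View pics/w2.png

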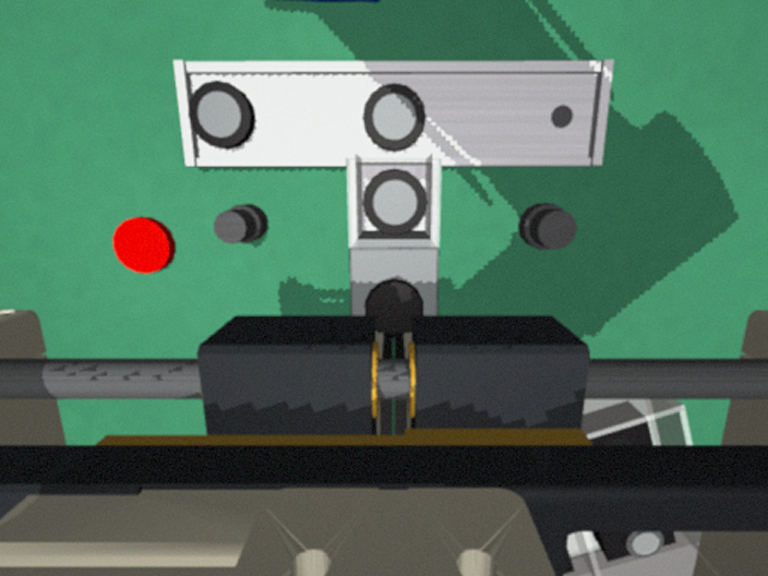

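One cap is out on the lane at (394,117). The stack has dropped one place to 40 mm, the parked cap is still at (222,115), and the mark is at (562,116). Next I measure the lane frame.

```bash
python3 - <<'E'
from h import *
st=readout.get_state()
c=ray("wrist",(261.8,78.8),.02,st); m=ray("wrist",(562/1.5,116.5/1.5),.01,st); p=ray("wrist",(222/1.5,115/1.5),.02,st)
print("cap",c,"mark",m,"parked",p,np.linalg.norm(m-p))
a=(m-p)[:2]; print("yaw",np.degrees(np.arctan2(a[1],a[0]))-90)
D=np.load("w2.npz"); X=D["X"]
# rail tops: dispenser-frame histogram around lane centre
L=np.array([.5295,.089]); q=X[...,:2]-L; s=q@DX; t=q@DY; z=X[...,2]
k=(abs(t)<.09)&(abs(t)>.04)&(z>.013)&(z<.017); 
for lo,hi in((-.04,-.02),(.02,.04)):
    kk=k&(s>lo)&(s<hi); print("rail s",np.percentile(s[kk],[5,50,95]),[np.median(s[kk&(t*g>0)]) for g in(1,-1)])
kk=(abs(s)<.02)&(z>.0165)&(z<.0195)&(abs(t)>.11)&(abs(t)<.15)
for g in(1,-1): print("end t",np.percentile(t[kk&(t*g>0)],[5,50,95]))
v=(abs(s)<.05)&(abs(t)<.02)&(z>.018)&(z<.022); print("cap st",np.percentile(s[v],[1,99]),np.percentile(t[v],[1,99]))
for n,P in(("cap",c),("mark",m),("parked",p)): print(n,(P[:2]-L)@DX,(P[:2]-L)@DY)
E
```

```text
cap [0.53033854 0.0870669  0.02      ] mark [0.56514195 0.19141317 0.01      ] parked [ 0.49241906 -0.01305861  0.02      ] 0.21724946565621828
yaw -19.578552115185104
rail s [-0.03127416 -0.02836837 -0.0254012 ] [np.float64(-0.02855476158693957), np.float64(-0.02826009784615667)]
rail s [0.02682022 0.02875813 0.03073173] [np.float64(0.028729893318178622), np.float64(0.028835387661132188)]
end t [0.12880511 0.13178932 0.13460618]
end t [-0.13655678 -0.13174841 -0.1120483 ]
cap st [-0.01645475  0.0206807 ] [-0.01870952  0.01755692]
cap 0.0014424368004183979 -0.0015360280884230543
mark -0.0010617703335544925 0.1084328342069254
parked -0.0004123782409408355 -0.10858538764972517
```

Call:
{"method": "carry_out", "body": {"commands": [{"dp": [0.04,-0.02,0],"rotation": [0,0,0]},{"dp": [0.04,-0.02,0],"rotation": [0,0,0]},{"dp": [0.0275,-0.0155,0],"rotation": [0,0,0]},{"dp": [0,0,0],"rotation": [0,0,0]},{"dp": [0,0,0.04],"rotation": [0,0,0]},{"dp": [0,0,0.04],"rotation": [0,0,0]},{"dp": [0,0,0],"rotation": [0,0,0]}]}}

```text
t: 8.1
eef_pos: [0.5094, 0.0351, 0.0887]
ee_rot: [-3.137, -0.005, 2.796]
force: [-0.4, 0.3, 1.0]
width: 0.0006
gripper_force: 0.0
```

```bash
python3 - <<'E'
from h import *
st=readout.get_state(); print(st["eef_pos"],st["ee_rot"],st["force"])
L=np.array([.5295,.089]); p=L+.001*DX-.056*DY
print(todp([*p,.038],st))
im,d=vision.grab_frame("wrist"); save("w3.png",im,None,1.5)
E
```

```text
[0.50935121 0.0351257  0.08866088] [-3.13676534 -0.00521341  2.79586493] [-0.41751946  0.25036191  0.95466711]
[-0.002   0.0018  0.0506]
```

View pics/w3.png

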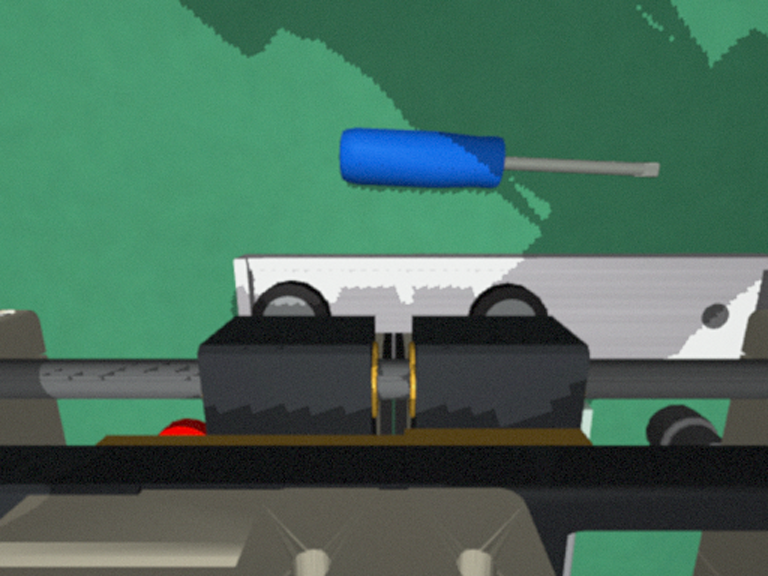

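The caps show at (291,300) and (508,300), either side of the fingers. The dark finger blocks look wide, so I check their real shape from depth before going down between the caps.

```bash
python3 - <<'E'
from h import *
st=readout.get_state()
im,d=vision.grab_frame("wrist"); c,f=cal("wrist"); M=np.array(c["mount"])
v,u=np.mgrid[:384,:512]; P=np.stack([(u-c["cx"])/f*d,(v-c["cy"])/f*d,d],-1)@M[:3,:3].T+M[:3,3]
for r in (214,220,228,240,255,270,285):
    row=P[r]; k=(row[:,2]<.04)&(d[r]>0)&(abs(row[:,1])<.12)
    print(r,[(int(q),np.round(P[r,q]*1000).astype(int).tolist()) for q in (136,160,200,245,255,263,280,300,340,385)])
E
```

```text
214 [(136, [-8, -105, 90]), (160, [38, -32, -49]), (200, [38, -20, -50]), (245, [38, -6, -49]), (255, [-5, -6, 81]), (263, [-5, 0, 82]), (280, [38, 5, -51]), (300, [38, 11, -50]), (340, [38, 24, -49]), (385, [-4, 97, 81])]
220 [(136, [-13, -106, 90]), (160, [38, -30, -55]), (200, [38, -19, -54]), (245, [38, -5, -55]), (255, [-9, -6, 80]), (263, [-10, 0, 81]), (280, [38, 5, -55]), (300, [38, 11, -54]), (340, [38, 22, -55]), (385, [-9, 97, 80])]
228 [(136, [38, -34, -62]), (160, [38, -28, -62]), (200, [38, -17, -63]), (245, [38, -5, -62]), (255, [9, -4, 14]), (263, [9, 0, 14]), (280, [38, 4, -62]), (300, [38, 10, -62]), (340, [38, 20, -63]), (385, [38, 33, -61])]
240 [(136, [36, -33, -65]), (160, [35, -28, -63]), (200, [36, -17, -65]), (245, [36, -5, -65]), (255, [31, -3, -54]), (263, [31, 0, -54]), (280, [36, 4, -65]), (300, [36, 9, -64]), (340, [36, 20, -65]), (385, [36, 31, -65])]
255 [(136, [31, -34, -64]), (160, [31, -28, -64]), (200, [32, -17, -65]), (245, [31, -5, -63]), (255, [28, -3, -58]), (263, [29, 0, -59]), (280, [31, 4, -65]), (300, [31, 10, -64]), (340, [31, 20, -64]), (385, [32, 32, -65])]
270 [(136, [27, -34, -65]), (160, [27, -28, -64]), (200, [27, -17, -64]), (245, [27, -5, -64]), (255, [3, -4, -21]), (263, [3, 0, -21]), (280, [27, 4, -64]), (300, [26, 10, -63]), (340, [27, 20, -65]), (385, [27, 32, -65])]
285 [(136, [-70, -109, 83]), (160, [22, -28, -64]), (200, [22, -18, -63]), (245, [23, -5, -65]), (255, [-5, -4, -21]), (263, [-4, 0, -21]), (280, [22, 4, -64]), (300, [23, 10, -65]), (340, [23, 21, -65]), (385, [23, 33, -65])]
```

Call:
{"method": "carry_out", "body": {"commands": [{"dp": [-0.001,0,0.015],"rotation": [0,0,0]},{"dp": [0,0,0.015],"rotation": [0,0,0]},{"dp": [0,0,0.01],"rotation": [0,0,0]},{"dp": [0,0,0.006],"rotation": [0,0,0]},{"dp": [0,0,0],"rotation": [0,0,0]}]}}

```text
t: 8.82
eef_pos: [0.5118, 0.0355, 0.0451]
ee_rot: [-3.141, -0.001, 2.796]
force: [-0.2, -0.2, 0.3]
width: 0.0006
gripper_force: 0.0
```

Call:
{"method": "carry_out", "body": {"commands": [{"dp": [0,0,0.004],"rotation": [0,0,0]},{"dp": [0,0,0.003],"rotation": [0,0,0]},{"dp": [0,0,0],"rotation": [0,0,0]},{"dp": [0,0.005,0],"rotation": [0,0,0]},{"dp": [0,0.005,0],"rotation": [0,0,0]},{"dp": [0,0.006,0],"rotation": [0,0,0]},{"dp": [0,0.006,0],"rotation": [0,0,0]},{"dp": [0,0.008,0],"rotation": [0,0,0]}]}}

```text
t: 9.82
eef_pos: [0.5224, 0.0643, 0.0385]
ee_rot: [-3.142, -0.0, 2.796]
force: [0.0, 0.1, -0.8]
width: 0.0002
gripper_force: 0.1
```

```bash
python3 - <<'E'
from h import *
st=readout.get_state(); L=np.array([.5295,.089]); q=st["eef_pos"][:2]-L; print(st["eef_pos"],st["force"],q@DX,q@DY)
im,d=vision.grab_frame("top"); a=im[140:230,170:290]; im,d=vision.grab_frame("wrist")
save("w4.png",np.vstack([cv2.resize(a,(512,384)),im])[:,:],None,.78)
E
```

```text
[0.52235896 0.06433707 0.03854891] [ 0.04661247  0.11034065 -0.78117177] 0.0016130383767531062 -0.02562523406912486
```

View pics/w4.png

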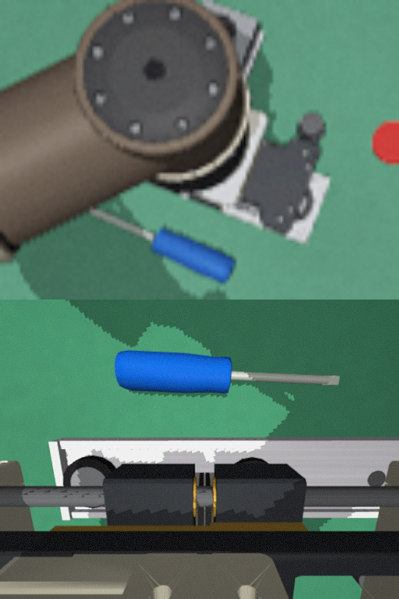

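The cap shows at (252,460) ahead of the finger, the parked cap at (92,480) is untouched, and the driver is clear. I keep pushing.

Call:
{"method": "carry_out", "body": {"commands": [{"dp": [0,0.008,0],"rotation": [0,0,0]},{"dp": [0,0.01,0],"rotation": [0,0,0]},{"dp": [0,0.01,0],"rotation": [0,0,0]},{"dp": [0,0.01,0],"rotation": [0,0,0]},{"dp": [0,0.01,0],"rotation": [0,0,0]},{"dp": [0,0.01,0],"rotation": [0,0,0]},{"dp": [0,0.008,0],"rotation": [0,0,0]},{"dp": [0,0.005,0],"rotation": [0,0,0]}]}}

```text
t: 10.92
eef_pos: [0.5464, 0.1312, 0.0385]
ee_rot: [-3.142, -0.0, 2.797]
force: [0.1, -0.3, 0.7]
width: 0.0006
gripper_force: 0.1
```

Call:
{"method": "carry_out", "body": {"commands": [{"dp": [0,0.004,0],"rotation": [0,0,0]},{"dp": [0,0.003,0],"rotation": [0,0,0]},{"dp": [0,0.003,0],"rotation": [0,0,0]},{"dp": [0,0,0],"rotation": [0,0,0]}]}}

```text
t: 11.42
eef_pos: [0.5497, 0.1402, 0.0385]
ee_rot: [3.142, 0.0, 2.796]
force: [-0.2, -0.3, -1.9]
width: 0.0006
gripper_force: 0.0
```

```bash
python3 - <<'E'
from h import *
st=readout.get_state(); L=np.array([.5295,.089]); q=st["eef_pos"][:2]-L; print(st["eef_pos"],st["force"],q@DX,q@DY)
im,d=vision.grab_frame("wrist"); save("w5.png",im,None,1.2)
E
```

```text
[0.54973404 0.14022143 0.03854882] [-0.21357716 -0.26510923 -1.90635444] 0.0017352184469147723 0.05504580114664061
```

View pics/w5.png

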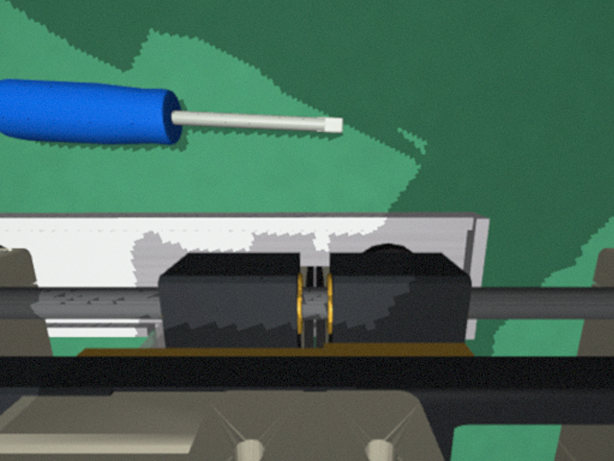

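The cap at (387,248) is still short of the end wall by roughly 14 mm. I edge on while watching the force.

Call:
{"method": "carry_out", "body": {"commands": [{"dp": [0,0.004,0],"rotation": [0,0,0]},{"dp": [0,0.004,0],"rotation": [0,0,0]},{"dp": [0,0.002,0],"rotation": [0,0,0]},{"dp": [0,0,0],"rotation": [0,0,0]}]}}

```text
t: 11.98
eef_pos: [0.5531, 0.1497, 0.0385]
ee_rot: [3.142, -0.0, 2.797]
force: [0.0, 0.1, 0.6]
width: 0.0002
gripper_force: 0.0
```

Call:
{"method": "carry_out", "body": {"commands": [{"dp": [0,0.001,0],"rotation": [0,0,0]},{"dp": [0,0.001,0],"rotation": [0,0,0]},{"dp": [0,0.001,0],"rotation": [0,0,0]},{"dp": [0,0,0],"rotation": [0,0,0]}]}}

```text
t: 12.48
eef_pos: [0.5541, 0.1524, 0.0386]
ee_rot: [3.142, 0.0, 2.796]
force: [-0.2, 0.5, 0.1]
width: 0.0002
gripper_force: 0.0
```

t = 0.068 and there's no contact force yet, so I take two more 1 mm steps.

Call:
{"method": "carry_out", "body": {"commands": [{"dp": [0,0.001,0],"rotation": [0,0,0]},{"dp": [0,0,0],"rotation": [0,0,0]}]}}

```text
t: 12.72
eef_pos: [0.5544, 0.1533, 0.0386]
ee_rot: [3.142, 0.0, 2.796]
force: [-0.1, 0.4, 0.2]
width: 0.0004
gripper_force: 0.0
```

Call:
{"method": "carry_out", "body": {"commands": [{"dp": [0,0.001,0],"rotation": [0,0,0]},{"dp": [0,0,0],"rotation": [0,0,0]}]}}

```text
t: 12.98
eef_pos: [0.5548, 0.1543, 0.0386]
ee_rot: [3.142, 0.0, 2.796]
force: [-0.9, 0.6, -0.7]
width: 0.0001
gripper_force: 0.0
```

Call:
{"method": "carry_out", "body": {"commands": [{"dp": [0,0.001,0],"rotation": [0,0,0]},{"dp": [0,0,0],"rotation": [0,0,0]}]}}

```text
t: 13.22
eef_pos: [0.5552, 0.1553, 0.0386]
ee_rot: [3.141, 0.0, 2.796]
force: [0.1, -0.1, -0.5]
width: 0.0005
gripper_force: 0.0
```

Call:
{"method": "carry_out", "body": {"commands": [{"dp": [0,0.001,0],"rotation": [0,0,0]},{"dp": [0,0,0],"rotation": [0,0,0]}]}}

```text
t: 13.48
eef_pos: [0.5555, 0.1562, 0.0386]
ee_rot: [3.141, 0.0, 2.796]
force: [0.2, -0.1, 0.2]
width: 0.0005
gripper_force: 0.0
```

```bash
python3 - <<'E'
from h import *
st=readout.get_state(); L=np.array([.5295,.089])
im,d=vision.grab_frame("wrist"); X=cloud("wrist",d,st); q=X[...,:2]-L; s=q@DX;t=q@DY;z=X[...,2]
k=(z>.0185)&(z<.0215)&(abs(s)<.025)&(t>.05)&(t<.128); print("cap top",k.sum(),np.c_[s[k],t[k]].min(0),np.c_[s[k],t[k]].max(0))
for a in np.arange(-.021,-.004,.003):
    kk=k&(abs(s-a)<.0015)
    if kk.any(): print(round(a,3),t[kk].min(),t[kk].max(),t[kk].mean())
w=(z>.0165)&(z<.0195)&(t>.128)&(t<.14)&(abs(s)<.024); print("wall",t[w].min() if w.any() else 0,np.median(t[w]))
print("tcp t",(st["eef_pos"][:2]-L)@DY)
save("w6.png",im,(170,300,230,430),4)
E
```

```text
cap top 120 [-0.01816045  0.0647925 ] [-0.00669427  0.11563245]
-0.018 0.10018715270848609 0.11252459532531263 0.10669131625164195
-0.015 0.09928162523549156 0.11563245294029884 0.10782254633952498
-0.009 0.06479249808765461 0.07788543130077222 0.07095188962290506
-0.006 0.06758552711032322 0.07500157419972742 0.07135556754156944
wall 0.1287405984173864 0.1322280630534297
tcp t 0.07204112847110757
```

View pics/w6.png

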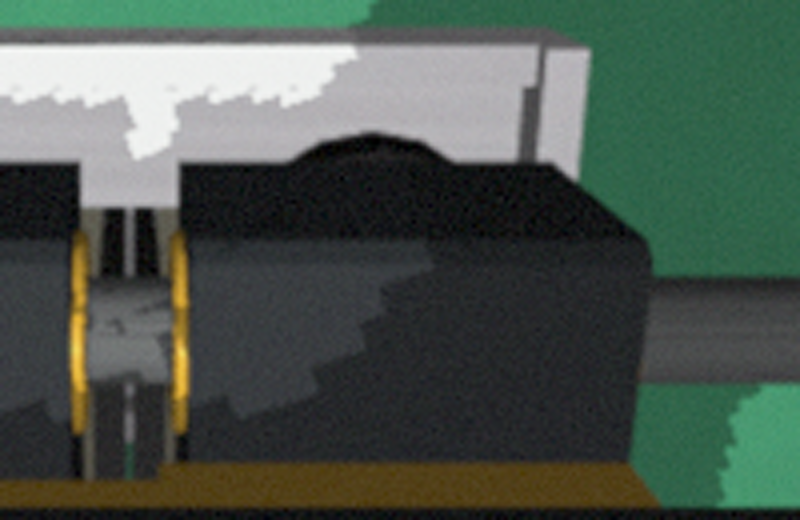

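The cap's centre is at about t = 0.107, so 2–3 mm remain.

Call:
{"method": "carry_out", "body": {"commands": [{"dp": [0,0.001,0],"rotation": [0,0,0]},{"dp": [0,0.0005,0],"rotation": [0,0,0]},{"dp": [0,0,0],"rotation": [0,0,0]}]}}

```text
t: 13.9
eef_pos: [0.556, 0.1576, 0.0386]
ee_rot: [3.142, 0.0, 2.796]
force: [0.2, -0.6, 0.1]
width: 0.0003
gripper_force: 0.0
```

Call:
{"method": "carry_out", "body": {"commands": [{"dp": [0,0.001,0],"rotation": [0,0,0]},{"dp": [0,0,0],"rotation": [0,0,0]}]}}

```text
t: 14.15
eef_pos: [0.5562, 0.1584, 0.0385]
ee_rot: [-3.141, -0.0, 2.796]
force: [0.8, -1.0, 1.3]
width: 0.0003
gripper_force: 0.3
```

Call:
{"method": "carry_out", "body": {"commands": [{"dp": [0,0.001,0],"rotation": [0,0,0]},{"dp": [0,0,0],"rotation": [0,0,0]}]}}

```text
t: 14.4
eef_pos: [0.5562, 0.1588, 0.0384]
ee_rot: [-3.14, -0.001, 2.796]
force: [-0.8, -3.4, 1.7]
width: 0.0001
gripper_force: 1.8
```

The force has risen to 3.4 N along the lane, so the cap is against the wall. I back off, lift and check.

Call:
{"method": "carry_out", "body": {"commands": [{"dp": [0,-0.002,0],"rotation": [0,0,0]},{"dp": [0,-0.005,0],"rotation": [0,0,0]},{"dp": [0,-0.008,0],"rotation": [0,0,0]},{"dp": [0,0,0],"rotation": [0,0,0]},{"dp": [0,0,-0.02],"rotation": [0,0,0]},{"dp": [0,0,-0.04],"rotation": [0,0,0]},{"dp": [0,0,-0.04],"rotation": [0,0,0]},{"dp": [0,0,-0.04],"rotation": [0,0,0]}]}}

```text
t: 15.4
eef_pos: [0.5515, 0.1453, 0.18]
ee_rot: [3.141, 0.0, 2.796]
force: [-0.4, 0.4, 0.1]
width: 0.0004
gripper_force: 0.0
```

Call:
{"method": "carry_out", "body": {"commands": [{"dp": [-0.05,-0.02,0],"rotation": [0,0,0]},{"dp": [-0.04,-0.03,0],"rotation": [0,0,0]},{"dp": [0,0,0],"rotation": [0,0,0]}]}}

```text
t: 15.78
eef_pos: [0.6205, 0.0653, 0.1782]
ee_rot: [-3.141, 0.0, 2.793]
force: [-1.0, 1.4, -0.5]
width: 0.0003
gripper_force: 0.0
```

```bash
python3 - <<'E'
from h import *
st=readout.get_state(); L=np.array([.5295,.089]); print(st["eef_pos"])
im,d=vision.grab_frame("wrist"); X=cloud("wrist",d,st)
for r in vision.trace("cap1","wrist"):
    p=ray("wrist",r["position"][::-1],np.median(X[r["pixels"]][:,2]),st); print(round(r["score"],2),np.round(r["position"]),p,"st",(p[:2]-L)@DX,(p[:2]-L)@DY)
save("w7.png",im,None,1.5)
E
```

```text
[0.62053009 0.06532108 0.17816754]
0.87 [180.  90.] [ 0.5513454  -0.1089259   0.00989889] st 0.08744284167089472 -0.1789011848051808
0.85 [150. 252.] [0.57859604 0.06954883 0.04001286] st 0.052780889622720234 -0.0017165983789280608
0.79 [ 98. 364.] [0.57059696 0.18972529 0.01995381] st 0.004642716793748203 0.10868757455777761
```

View pics/w7.png

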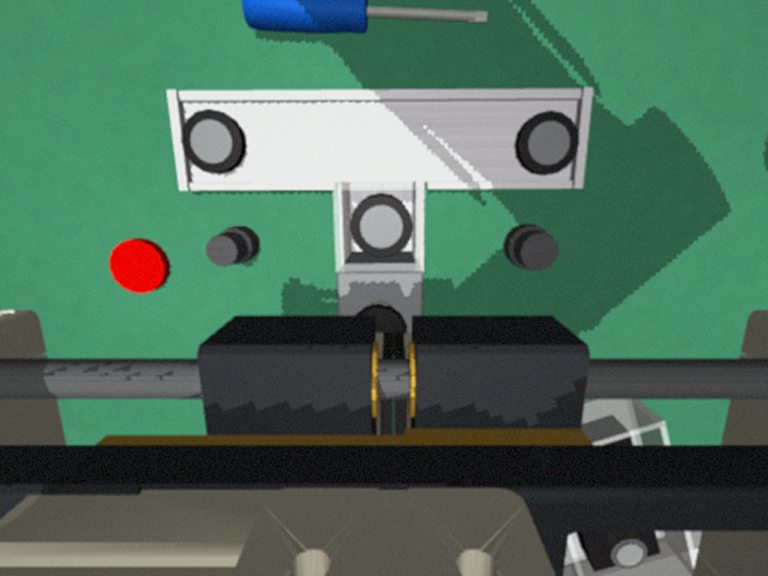

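The pushed cap lies against the end wall at (548,142), level with the parked cap at (215,142). The magazine, barrels and driver are as they were, and the arm is clear.

```bash
python3 -c "
from station import arm; print(arm.job_done())"
```

```text
the job is handed in; nothing more can be done
None
```

I pressed the plunger once to its stop, one cap came out, and I slid it along the plate to the end wall of the empty pocket (3.4 N contact). The parked cap, the magazine stack and the rest looked undisturbed in the last picture, and the job was handed in at about 16 s of the 40 s limit.

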